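Stand the washed chocolate mould in the drying rack

TASK

The washed light-blue chocolate mould is propped to drain against the upturned loaf tin: stand it upright on its long edge in the empty slot of the drying rack, the one under the green shelf tag, and slide it in lengthwise until it drops fully home behind the rack's front lip. Do not let it fall flat, do not shove the rack, and leave the stored moulds and everything else where they are.

Things in the scene. Friction and masses are not known exactly. Their poses are not given: they have to be found in the camera images.
- mould_mid (a point): Centre of the washed chocolate mould, a light-blue rigid slab 275 mm long (y axis), 135 high (z), 24 thick (x, full thickness all round the rim), 0.34 to 0.59 kg. Either end or face may lead. Starts leaning about 30 degrees from vertical, top towards the robot: lower long edge against the tray's far rim, near face on the tin's top edge at mid-height; its upper 60 mm stands free.
- drip_tray: Fixed aluminium draining tray, 228 (x) x 338 (y) mm with a 20 mm rim; the mould's foot stands against the +x rim. Origin at the centre of its underside.
- tin_top (a point): Centre of the top of the upturned dark steel loaf tin fixed in the tray, 105 (x) x 225 (y) mm, top 62 mm above the table; the mould leans on its +x top edge.
- rack: Steel wire drying rack, about 4 kg on rubber feet, loose: a hard shove slides it. Origin at table height under the middle of the front lip, z up, y points INTO the slots, x along the lip. Four slots at x = -81, -27, 27, 81 mm. Slot floor: two runners, tops 25 mm above the table. Either side a wire hoop, 30 mm free between, top 108 mm high, from y = 10 (foot) or 40 (top) to 280 mm.
- rack_lip (a point): Top of the front lip at its middle: an 8 mm round bar across the mouths of all slots, top 34 mm above the table, 9 mm above the runners; its back side is at rack y = 4 mm. A mould not pushed in far enough rides on the lip.
- rack_stop (a point): On the back stop, rack y = 287 mm: two bars across all slots, 50 and 100 mm above the table. A mould pushed against it is just clear of the lip (by 8 mm) and drops onto the runners; its centre is then at rack y = 142 to 150 mm, 92.5 mm above the table.
- shelf_edge (a point): Middle of the front lower edge of the rack's upper wire shelf: the shelf roofs the slots from rack y = 113 mm back, underside 193 mm, top 203 mm, front rail to 225 mm above the table, its posts at rack x = +-115 mm. In front of it the slots are open to above.
- tag: The free slot. A green clip, 36 x 28 mm, on the shelf's front edge above the only empty slot marks it. The origin given is not on the clip but in that slot: where the mould's centre comes to stand (slot mid-plane, rack y = 145.5 mm, 92.5 mm above the table). Axes as the rack's.
- stored0_mid (a point): Centre of a stored cream mould of the same size, standing loose and upright in one of the other rack slots. Axes as the washed mould's.
- stored1_mid (a point): Centre of a stored grey-green mould of the same size, standing loose and upright in one of the other rack slots. Axes as the washed mould's.
- stored2_mid (a point): Centre of a stored light grey mould of the same size, standing loose and upright in one of the other rack slots. Axes as the washed mould's.
- bowl: Bystander, loose: white ceramic bowl, 150 mm across, 60 mm high. Origin at the centre of its underside.
- spatula: Bystander, loose: red-handled spatula lying on the table, 250 mm long (origin at its underside, x axis along it).
- sprinkles: Bystander, loose: small jar with red lid, 56 mm across, 75 mm high, on the rack's upper shelf. Origin at the centre of its underside.
- cocoa_tin: Bystander, loose: copper-coloured can, 68 mm across, 85 mm high, on the rack's upper shelf. Origin at the centre of its underside.

How it is judged:
By the outcome, as a careful person would: the job done as asked, in the order asked, and still so for the second after the job is handed in, with the robot touching nothing.
It also fails if it takes over 61 s, if anything falls off the work surface, if the arm or the gripper's body presses on something with over 40 N, if the wrist force passes 120 N, or if a joint passes its speed limit or range.

ROBOT

A 6-joint arm with a two-finger parallel gripper is mounted at the origin on the work surface. World frame = base frame: x ahead of the robot, y to its left, z up, the work surface at z = 0. Lengths are in m, angles in rad, forces in N, time in s.
With the tool pointing down it reaches from about 0.325 to 0.75 m from the base axis. Payload 7.6 kg.
Tool frame: the origin (TCP) lies on the centre line of the jaws, within the pads' length; the fingertips stand 17 mm ahead of it and the grasp point (between the pads) lies 2 mm behind it (manip.tip_extent is the distance from the TCP to the fingertips, in m); z points along the fingers, x is the direction in which the jaws open and shut, and the axes are right-handed (so a half turn about z gives the same grasp; the last joint's range is limited). The gripper opens to 85 mm and grips with 20 to 120 N. Pads are 22 mm wide; open, the fingers measure 114 mm over their backs; the gripper's body (76 mm by 85 mm) begins 54 mm behind the grasp point. The pads swing forward as they close: fully open they stand 13 mm farther back than shut.
Start: joints at [-1.253, 0.052, 1.401, -0, 1.689, -0.07], TCP at [0.199, -0.486, 0.248] pointing down, gripper open.
Joint ranges: [-2.9, 2.9], [-0.91, 2.17], [0.12, 2.37], [-1.06, 4.2], [0.26, 2.73], [-2.93, 2.93]. Speed limits (rad/s): [2.57, 2.57, 3.01, 3.14, 3.14, 3.14].

INTERFACE

Orientations are given as a rotation vector (axis times angle).
In Python, from plant import manip gives the robot as it stands.
- The arm moves only by the shell command python3 -m jog 'ROWS' [OPENING] [FORCE]. ROWS is JSON, a list of rows, each a list of 2 entries, a list of its own where there are three numbers: the shift along the tool's x, y, z in m, then the turn about the tool's z in rad. In form: [[[tx, ty, tz], spin], ...]. A call has 1 to 10 rows; each row shifts and turns the pose as measured when the row begins, along the tool's axes as they then stand; what a row does not reach is not made up. A row lasts 1/8 s, in which the tool goes at most 62.5 mm and 10.7 degrees, less where a joint would pass 70% of its speed; a pose out of reach is approached as far as the arm can. A call with a gripper value outside its range is refused whole. OPENING is the opening, from 0 (shut) to 1 (fully open), set as the call begins (- or left out, the last holds). The fingers move at their own pace and stop on an object; FORCE is the grip in N (left out, the last holds). Time passes only in rows, so rows that do not move let the fingers close. It gives the time, the measured TCP pose, the force and the opening at its end, in the units of the state.
- manip.observe(): the state, without advancing time (a new reading comes with each control period).
- manip.read_camera(name): name is "side" or "top"; returns a dict with "img" (384x512x3 uint8, red, green, blue), "depth" (384x512 float32, m along the optical axis (not along the pixel's ray), 0 where there is no reading), "fx", "fy", "cx", "cy" (pixels), "k1" (the pictures are not rectified: a ray, as slopes to the right and down, at radius r is drawn at 1 + k1 r^2 times it, then the intrinsics apply), "world_from_camera" (4x4, takes a point from camera to world coordinates). Camera axes: x right, y down, z forward; pixel columns grow to the right and rows downward; lengths in m; the calibration is good to about 2 mm. A picture is of the moment at which its call begins.
- manip.sign_off(): hands the job in, once; it reports no verdict.
Trained networks look in a picture, given as the dict that the camera call returned (one of the last four; its "shot" number tells which), for a name from the list of things; names that differ only in an ending like _2 or _b are one class to them, and where a whole thing is asked for, a point or a joint stands for the part that bears it (a point fixed in the world has none). Each returns a list of dicts, best first, with "p" (0 to 1); they miss things now and then, are a little off and sometimes report something else, mostly with a low value. They report only what shows in the picture. A call takes as long as a camera call.
- manip.spot_in(picture, target): "centre" ([row, column] in pixels, amid what is visible of it).
- manip.tip_of(picture, target): "centre" ([row, column] in pixels: a listed point, or the origin of a listed thing).
The state is a dict: "t": time; "joint_positions": joint angles; "joint_velocities": joint speeds; "effort": joint torques, N m; "tool_pos": TCP position; "orientation": TCP orientation; "force": force on the tool from outside, world axes, zero at the start; "moment": the same for the moment, N m; "finger_gap": finger opening in m.
Only numpy, scipy, OpenCV 4.12 (cv2) and the standard library are available. Lean on these libraries where they do the work, as an engineer would, in place of code of your own. Each camera call takes 0.05 s, during which the arm holds its last target.

## Working session

There is one attempt and no reset: what is moved stays moved. The work goes in short steps, Python scripts to look and compute and a shell command to move; the robot and the scene stay as the last step left them, time stands still between calls to the robot, and variables do not carry over. Pictures are saved under pics/ and viewed, and the job is handed in when it is done.

```bash
ls; mkdir -p pics
python3 - <<'E'
from plant import manip
import cv2,pickle
print(manip.observe())
P={}
for n in("side","top"):
    p=manip.read_camera(n);P[n]=p
    cv2.imwrite(f"pics/{n}0.png",p["img"][:,:,::-1])
    print(n,p["fx"],p["fy"],p["cx"],p["cy"],p["k1"],p["world_from_camera"].round(3).tolist())
    for t in["mould_mid","drip_tray","tin_top","rack","rack_lip","rack_stop","shelf_edge","tag","stored0_mid","stored1_mid","stored2_mid","bowl","spatula","sprinkles","cocoa_tin"]:
        print(t,[( [round(float(x),1) for x in d["centre"]],round(d["p"],2)) for d in manip.tip_of(p,t)[:2]])
pickle.dump(P,open("p0.pkl","wb"))
E
```

```text
pics
{'t': 0.0, 'joint_positions': array([-1.25328952e+00,  5.27905508e-02,  1.40174934e+00,  3.16192987e-07,
        1.68857106e+00, -7.03160557e-02]), 'joint_velocities': array([-0.00026356,  0.00038634, -0.00116101,  0.00224045,  0.00185216,
        0.00058362]), 'effort': array([ 2.55688401e-04, -3.81667042e+01, -3.60185301e+01, -1.29463133e-04,
        6.17987724e-03, -1.18560641e-05]), 'tool_pos': array([ 0.19846855, -0.4857427 ,  0.24748416]), 'orientation': array([-2.60710047e+00,  1.75121808e+00,  1.88057066e-03]), 'force': array([-0.50443876, -0.96990342,  0.11963615]), 'moment': array([-0.01266435, -0.02904464,  0.03516967]), 'finger_gap': 0.08536630736526064}
side 404.1289950897468 404.1289950897468 254.78864669231024 190.77683400087875 -0.08261289718115902 [[-0.912, -0.229, 0.341, 0.253], [-0.411, 0.526, -0.745, 0.73], [-0.009, -0.819, -0.573, 0.769], [0.0, 0.0, 0.0, 1.0]]
mould_mid [([317.8, 220.8], 0.95)]
drip_tray [([345.2, 252.2], 0.94)]
tin_top [([325.3, 250.6], 0.67)]
rack [([219.8, 285.1], 0.77), ([169.4, 293.7], 0.2)]
rack_lip [([210.8, 285.0], 0.68)]
rack_stop [
[... 482 characters left out ...]
 -0.061086646712055416 [[-0.016, -0.985, 0.172, 0.415], [-1.0, 0.013, -0.017, -0.054], [0.014, -0.173, -0.985, 1.278], [0.0, 0.0, 0.0, 1.0]]
mould_mid [([210.8, 145.9], 0.74)]
drip_tray [([232.1, 157.4], 0.82)]
tin_top [([232.9, 149.4], 0.66)]
rack [([212.3, 337.5], 0.37)]
rack_lip [([205.4, 286.0], 0.81)]
rack_stop [([207.5, 376.5], 0.69)]
shelf_edge [([202.6, 329.4], 0.77)]
tag [([195.1, 333.6], 0.68)]
stored0_mid [([194.0, 331.4], 0.84)]
stored1_mid [([176.9, 332.5], 0.63)]
stored2_mid [([211.4, 336.0], 0.93), ([232.3, 157.8], 0.5)]
bowl [([220.0, 366.0], 0.68), ([142.8, 233.6], 0.59)]
spatula []
sprinkles [([183.8, 366.9], 0.62), ([232.3, 152.5], 0.61)]
cocoa_tin [([224.7, 366.8], 0.66)]
```

View pics/side0.png

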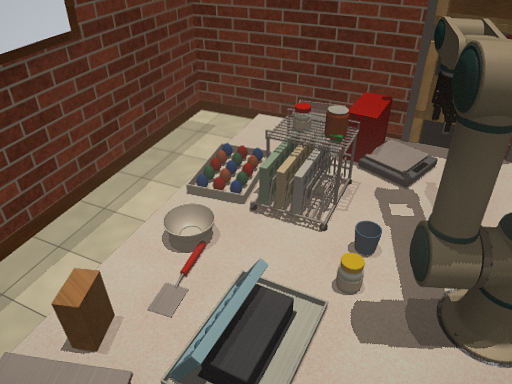

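View pics/top0.png

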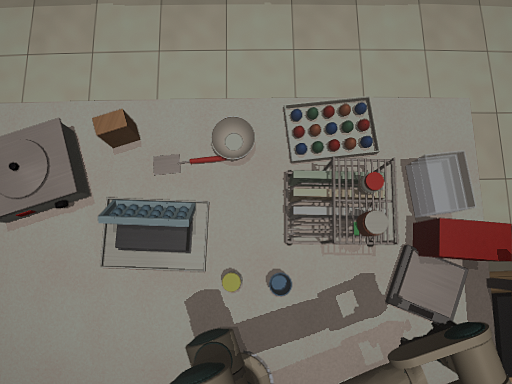

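Run:
```python
import pickle,cv2
P=pickle.load(open("p0.pkl","rb"))
a=P["side"]["img"][100:250,215:395,::-1];cv2.imwrite("pics/s1.png",cv2.resize(a,None,fx=4.3,fy=4,interpolation=2)[:600,:800])
a=P["top"]["img"][150:270,270:400,::-1];cv2.imwrite("pics/t1.png",cv2.resize(a,None,fx=5,fy=5,interpolation=2)[:600,:800])
```

```text
(no output)
```

View pics/s1.png

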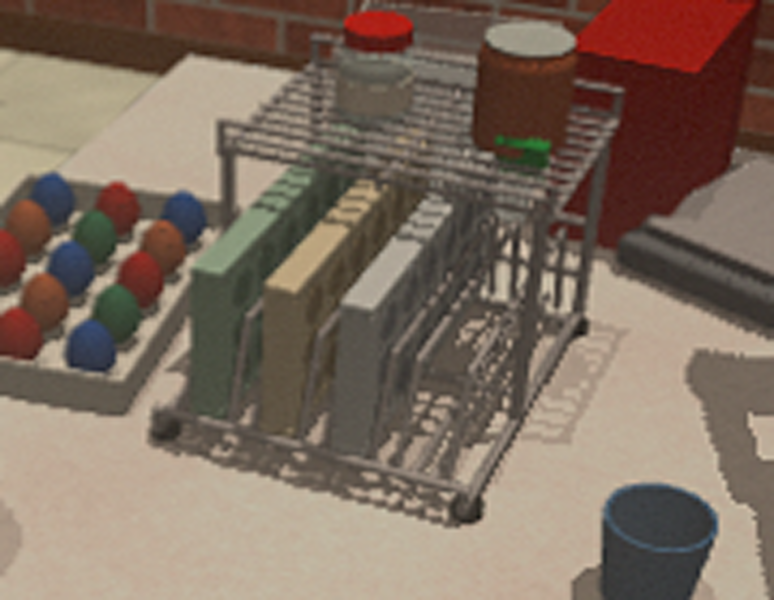

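View pics/t1.png

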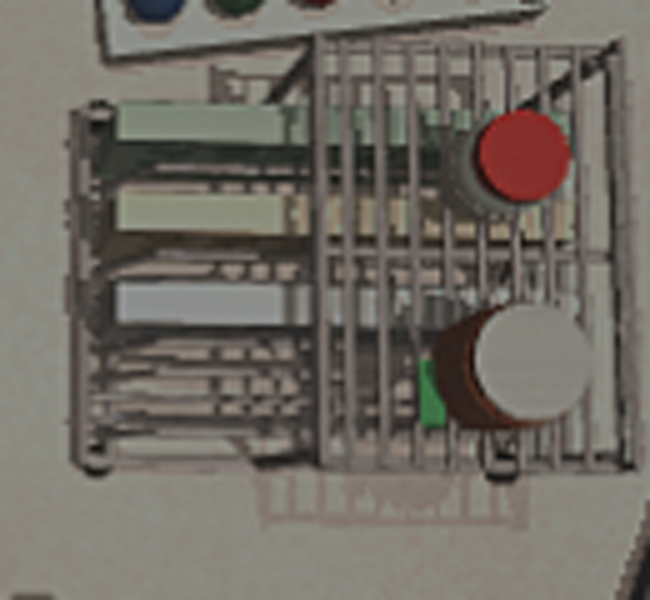

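The only empty slot is the one nearest the robot: side view around (190,330), top view row ~228, with the green clip above it. Next I'll measure the geometry from depth.

```bash
cat > h.py <<'E'
import numpy as np,cv2
def cloud(p):
    h,w=p["depth"].shape
    K=np.array([[p["fx"],0,p["cx"]],[0,p["fy"],p["cy"]],[0,0,1]]);D=np.array([p["k1"],0,0,0.])
    v,u=np.mgrid[:h,:w]
    n=cv2.undistortPoints(np.stack([u,v],-1).reshape(-1,1,2).astype(float),K,D).reshape(h,w,2)
    z=p["depth"]
    c=np.stack([n[...,0]*z,n[...,1]*z,z],-1)
    T=p["world_from_camera"]
    X=c@T[:3,:3].T+T[:3,3]; X[z<=0]=np.nan
    return X
def proj(p,X):
    T=np.linalg.inv(p["world_from_camera"])
    X=np.atleast_2d(X)@T[:3,:3].T+T[:3,3]
    K=np.array([[p["fx"],0,p["cx"]],[0,p["fy"],p["cy"]],[0,0,1]])
    return cv2.projectPoints(X,np.zeros(3),np.zeros(3),K,np.array([p["k1"],0,0,0.]))[0].reshape(-1,2)
def ray(p,rc,z):
    K=np.array([[p["fx"],0,p["cx"]],[0,p["fy"],p["cy"]],[0,0,1]])
    n=cv2.undistortPoints(np.array([[[rc[1],rc[0]]]],float),K,np.array([p["k1"],0,0,0.])).ravel()
    T=p["world_from_camera"];d=T[:3,:3]@[n[0],n[1],1];o=T[:3,3]
    return o+d*(z-o[2])/d[2]
E
python3 - <<'E'
import pickle,numpy as np
from h import *
P=pickle.load(open("p0.pkl","rb"))
def pr(n,rc,lab):
    X=cloud(P[n])[int(rc[0]),int(rc[1])];print(lab,n,rc,X.round(3))
S,T=P["side"],P["top"]
# blue mould mask
for n in P:
    p=P[n];X=cloud(p);hsv=cv2.cvtColor(p["img"],cv2.COLOR_RGB2HSV)
    im=p["img"].astype(int)
    m=(im[...,2]-im[...,0]>15)&(X[...,2]>0.01)&(X[...,1]>0.03)&(X[...,0]>.3)&(X[...,0]<.6)
    Q=X[m];print(n,m.sum(),np.percentile(Q,[1,50,99],axis=0).round(3).tolist())
for l,rc in [("jarY",(282,231)),("cup",(284,279)),("bowl",(140,233)),("spatH",(160,207)),("spatB",(164,166)),("tray corner NE",(202,208)),("tray SE",(270,207)),("tinTop",(237,150)),("wood",(125,117)),("cocoa",(222,373)),("spr",(181,374))]: pr("top",rc,l)
X=cloud(T)
for r in(176,194,211):
  q=X[r-6:r+7,290:326].reshape(-1,3);q=q[(q[:,2]>.145)&(q[:,2]<.175)];
  if len(q)<8: print(r,len(q));continue
  c=np.polyfit(q[:,1],q[:,0],1);print("stored",r,len(q),q.mean(0).round(4),"y range",q[:,1].min().round(3),q[:,1].max().round(3),"slope dx/dy",c[0].round(4),"x rng",np.percentile(q[:,0],[3,97]).round(4))
for l,rc in [("lip l",(173,287)),("lip r",(241,287)),("shelf f l",(158,334)),("shelf f r",(242,334)),("shelf back",(160,393)),("shelf back r",(242,394))]:
  q=X[rc[0]-4:rc[0]+5,rc[1]-4:rc[1]+5].reshape(-1,3);print(l,q[np.nanargmax(q[:,2])].round(3))
for n,t,z in[("top","rack_lip",.034),("side","rack_lip",.034),("top","tag",.0925),("side","tag",.0925),("top","shelf_edge",.193),("side","shelf_edge",.193),("top","rack_stop",.05),("side","rack_stop",.05)]:
  pass
zz={"rack_lip":.034,"tag":.0925,"shelf_edge":.193,"rack_stop":.1,"stored0_mid":.0925,"stored1_mid":.0925,"stored2_mid":.0925}
C={"side":dict(rack_lip=(210.8,285),tag=(223.4,285.1),shelf_edge=(144.9,301.8),rack_stop=(163.9,317.9),stored0_mid=(167.5,296.1),stored1_mid=(166.5,277.5),stored2_mid=(175.2,310.8)),
"top":dict(rack_lip=(205.4,286),tag=(195.1,333.6),shelf_edge=(202.6,329.4),rack_stop=(207.5,376.5),stored0_mid=(194,331.4),stored1_mid=(176.9,332.5),stored2_mid=(211.4,336))}
for t in zz:
  print(t,[ray(P[n],C[n][t],zz[t]).round(3) for n in C])
E
```

```text
side 2028 [[0.499, 0.141, 0.018], [0.518, 0.293, 0.123], [0.59, 0.407, 0.132]]
top 1333 [[0.502, 0.139, 0.017], [0.54, 0.274, 0.081], [0.591, 0.399, 0.134]]
jarY top (282, 231) [0.331 0.009 0.089]
cup top (284, 279) [ 0.316 -0.141  0.002]
bowl top (140, 233) [0.8   0.005 0.003]
spatH top (160, 207) [0.726 0.091 0.024]
spatB top (164, 166) [0.719 0.232 0.005]
tray corner NE top (202, 208) [0.585 0.087 0.021]
tray SE top (270, 207) [0.365 0.092 0.001]
tinTop top (237, 150) [0.471 0.264 0.063]
wood top (125, 117) [0.809 0.354 0.151]
cocoa top (222, 373) [ 0.49  -0.37   0.288]
spr top (181, 374) [ 0.6   -0.383  0.277]
stored 176 283 [ 0.6435 -0.2279  0.1597] y range -0.277 -0.181 slope dx/dy 0.0391 x rng [0.6325 0.6551]
stored 194 280 [ 0.5901 -0.2249  0.1599] y range -0.275 -0.179 slope dx/dy 0.0437 x rng [0.5786 0.6033]
stored 211 275 [ 0.5361 -0.2244  0.1596] y range -0.271 -0.177 slope dx/dy 0.0423 x rng [0.5243 0.5473]
lip l [ 0.651 -0.181  0.091]
lip r [ 0.465 -0.18   0.043]
shelf f l [ 0.679 -0.284  0.231]
shelf f r [ 0.453 -0.279  0.228]
shelf back [ 0.666 -0.461  0.228]
shelf back r [ 0.444 -0.452  0.228]
rack_lip [array([ 0.566, -0.166,  0.034]), array([ 0.568, -0.168,  0.034])]
tag [array([ 0.522, -0.045,  0.093]), array([ 0.591, -0.313,  0.093])]
shelf_edge [array([ 0.565, -0.291,  0.193]), array([ 0.555, -0.278,  0.193])]
rack_stop [array([ 0.528, -0.356,  0.1  ]), array([ 0.549, -0.444,  0.1  ])]
stored0_mid [array([ 0.588, -0.319,  0.093]), array([ 0.595, -0.306,  0.093])]
stored1_mid [array([ 0.645, -0.301,  0.093]), array([ 0.649, -0.312,  0.093])]
stored2_mid [array([ 0.531, -0.295,  0.093]), array([ 0.54 , -0.318,  0.093])]
```

Run:
```python
import pickle,numpy as np
from h import *
P=pickle.load(open("p0.pkl","rb"))
for n in P:
    p=P[n];X=cloud(p);im=p["img"].astype(int)
    g=(im[...,1]-im[...,0]>60)&(im[...,1]-im[...,2]>40)&(X[...,1]<-.15)
    if g.any(): print(n,"green",g.sum(),np.nanmedian(X[g],0).round(3))
    r=(X[...,1]>.09)&(X[...,1]<.46)&(X[...,0]>.42)&(X[...,0]<.6)
    for zl,zh in((.075,.09),(.09,.105),(.105,.118),(.118,.126),(.126,.14)):
        m=r&(X[...,2]>zl)&(X[...,2]<zh);q=X[m]
        if len(q)<30: continue
        c=np.polyfit(q[:,1],q[:,0],1);d=q[:,0]-np.polyval(c,q[:,1])
        print(n,zl,len(q),"y",np.percentile(q[:,1],[.5,99.5]).round(4),"slope",c[0].round(4),"x at mid",np.polyval(c,.275).round(4),"res",np.percentile(d,[2,50,98]).round(4))
    # hoops
    u=(X[...,0]-.482)*1+ -.042*(X[...,1]+.2257)
    m=(abs(u)<.06)&(X[...,1]<-.19)&(X[...,1]>-.27)&(X[...,2]>.098)&(X[...,2]<.118)
    h,e=np.histogram(u[m],bins=np.arange(-.06,.0601,.003));print(n,dict(zip((e[:-1]*1000+1.5).round(1),h)))
    m=(X[...,0]>.44)&(X[...,0]<.7)&(X[...,1]<-.14)&(X[...,1]>-.19)&(X[...,2]>.025)&(X[...,2]<.045)
    q=X[m];print("lip",len(q),np.median(q,0).round(4),np.polyfit(q[:,0],q[:,1],1).round(4), np.percentile(q,[2,98],axis=0).round(3).tolist())
```

```text
side green 9 [ 0.468 -0.342  0.219]
side 0.075 81 y [0.1397 0.4085] slope 0.0033 x at mid 0.5458 res [-0.0154  0.0003  0.0141]
side 0.09 61 y [0.1396 0.4091] slope 0.0002 x at mid 0.5355 res [-0.0148  0.0001  0.0146]
side 0.105 71 y [0.1418 0.409 ] slope 0.0846 x at mid 0.5158 res [-0.0157 -0.001   0.0225]
side 0.118 813 y [0.1374 0.4084] slope 0.0535 x at mid 0.5087 res [-0.0065 -0.0007  0.0174]
side 0.126 691 y [0.1364 0.4072] slope 0.0484 x at mid 0.518 res [-0.0072  0.0001  0.0065]
side {np.float64(-58.5): np.int64(0), np.float64(-55.5): np.int64(0), np.float64(-52.5): np.int64(0), np.float64(-49.5): np.int64(0), np.float64(-46.5): np.int64(0), np.float64(-43.5): np.int64(0), np.float64(-40.5): np.int64(0), np.float64(-37.5): np.int64(0), np.float64(-34.5): np.int64(0), np.float64(-31.5): np.int64(0), np.float64(-28.5): np.int64(0), np.float64(-25.5): np.int64(0), np.float64(-22.5): np.int64(5), np.float64(-19.5): np.int64(18), np.float64(-16.5): np.int64(10), np.float64(-13.5): np.int64(1), np.float64(-10.5): np.int64(0), np.float64(-7.5): np.int64(0), np.float64(-4.5): np.int64
[... 1877 characters left out ...]
t64(0), np.float64(4.5): np.int64(0), np.float64(7.5): np.int64(0), np.float64(10.5): np.int64(0), np.float64(13.5): np.int64(0), np.float64(16.5): np.int64(19), np.float64(19.5): np.int64(23), np.float64(22.5): np.int64(2), np.float64(25.5): np.int64(0), np.float64(28.5): np.int64(0), np.float64(31.5): np.int64(0), np.float64(34.5): np.int64(22), np.float64(37.5): np.int64(22), np.float64(40.5): np.int64(0), np.float64(43.5): np.int64(19), np.float64(46.5): np.int64(0), np.float64(49.5): np.int64(0), np.float64(52.5): np.int64(0), np.float64(55.5): np.int64(0), np.float64(58.5): np.int64(0)}
lip 214 [ 0.5613 -0.1714  0.0333] [-0.0218 -0.161 ] [[0.456, -0.188, 0.026], [0.678, -0.165, 0.042]]
```

The rack is yawed about 2.4° (dx/dy 0.042). The empty slot's midline is x = 0.482 at y = -0.226, confirmed by the hoops and the clip. The mould's centre is at y ≈ 0.271, with its top edge at x ≈ 0.507 to 0.528. First I'll turn the tool and raise it.

```bash
python3 -c "
from plant import manip;print(manip.tip_extent)"; python3 -m jog '[[[0,0,-0.03],-0.18],[[0,0,0],-0.18],[[0,0,0],-0.18],[[0,0,0],-0.18],[[0,0,0],-0.18],[[0,0,0],-0.18],[[0,0,0],-0.05]]' 1 40
```

```text
0.017
t: 2.48
tool_pos: [0.1985, -0.486, 0.2793]
orientation: [3.141, -0.024, 0.0]
force: [-0.1, 0.5, -0.1]
finger_gap: 0.0854
```

```bash
python3 -m jog '[[[0.02,-0.057,0],0.04],[[0.02,-0.057,0],0],[[0.023,-0.057,0],0],[[0.023,-0.057,0],0],[[0.023,-0.057,0],0],[[0.023,-0.057,0],0],[[0.023,-0.057,0],0],[[0.023,-0.057,0],0],[[0.023,-0.057,0],0],[[0.023,-0.057,0],0]]'
```

```text
t: 3.72
tool_pos: [0.4554, 0.0802, 0.2804]
orientation: [-3.139, 0.1, -0.01]
force: [0.9, -1.2, 0.3]
finger_gap: 0.0854
```

```bash
cat > pose.py <<'E'
from plant import manip
import numpy as np,sys
from scipy.spatial.transform import Rotation as R
s=manip.observe();M=R.from_rotvec(s["orientation"]).as_matrix()
print("t",round(s["t"],2),"pos",s["tool_pos"].round(4),"slope",round(-M[1,0]/M[0,0],4),"z",M[:,2].round(3),"F",s["force"].round(1),"M",s["moment"].round(2),"gap",round(s["finger_gap"],4),"j",s["joint_positions"].round(2))
if len(sys.argv)>3:
    g=np.array([float(v) for v in sys.argv[1:4]]);print("tool shift",(M.T@(g-s["tool_pos"])).round(4))
E
python3 pose.py .53 .316 .28
```

```text
t 3.73 pos [0.4554 0.0802 0.2804] slope 0.0638 z [ 0.006  0.001 -1.   ] F [ 0.9 -1.2  0.3] M [-0.04 -0.02  0.03] gap 0.0854 j [ 0.09 -0.14  1.52 -0.    1.75  0.16]
tool shift [ 0.0594 -0.24    0.001 ]
```

```bash
python3 -m jog '[[[0.015,-0.06,0],0],[[0.015,-0.06,0],0],[[0.015,-0.06,0],0],[[0.014,-0.058,0],0],[[0,0,0.03],0]]'; python3 pose.py .53 .316 .20
```

```text
t: 4.35
tool_pos: [0.5308, 0.3222, 0.2515]
orientation: [-3.137, 0.093, -0.017]
force: [1.2, -0.5, -0.3]
finger_gap: 0.0851
t 4.35 pos [0.5308 0.3222 0.2515] slope 0.0593 z [ 0.011  0.002 -1.   ] F [ 1.2 -0.5 -0.3] M [-0.08  0.04  0.01] gap 0.0851 j [ 0.49  0.32  1.1  -0.    1.72  0.55]
tool shift [-0.001   0.0064  0.0514]
```

```bash
python3 -m jog '[[[0,0.006,0.04],0],[[0,0,0.035],0],[[0,0,0.02],0],[[0,0,0],0]]'; python3 pose.py .53 .316 .123
python3 - <<'E'
from plant import manip
import cv2
from h import *
for n in("side","top"):
    p=manip.read_camera(n)
    u=proj(p,[.53,.316,.123])[0].astype(int); print(n,u)
    a=p["img"][max(0,u[1]-75):u[1]+75,max(0,u[0]-100):u[0]+100,::-1];cv2.imwrite(f"pics/{n}2.png",cv2.resize(a,None,fx=4,fy=4))
E
```

```text
t: 4.85
tool_pos: [0.5302, 0.3172, 0.1496]
orientation: [3.14, -0.089, 0.009]
force: [-0.9, 0.3, -0.7]
finger_gap: 0.0852
t 4.85 pos [0.5302 0.3172 0.1496] slope 0.0569 z [ 0.006 -0.    -1.   ] F [-0.9  0.3 -0.7] M [ 0.03  0.01 -0.03] gap 0.0852 j [ 0.48  0.36  1.25 -0.    1.53  0.54]
tool shift [-0.0003  0.0012  0.0266]
side [215 319]
top [128 216]
```

View pics/side2.png

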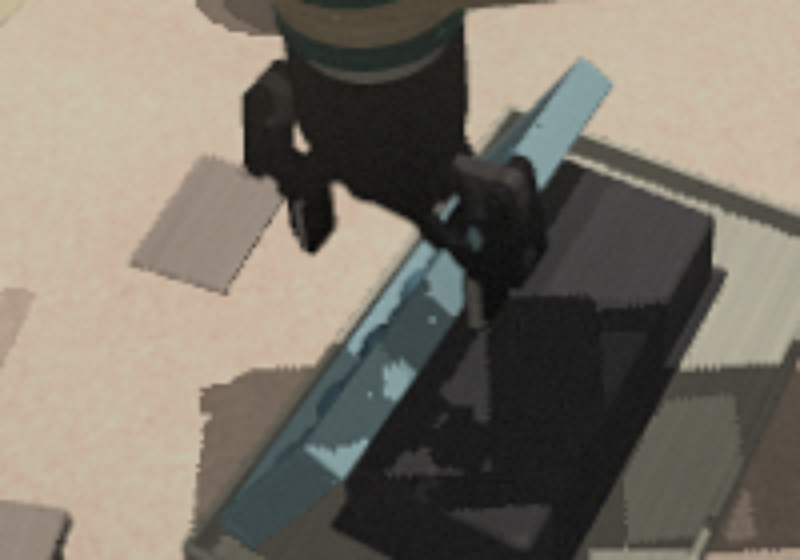

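Jaws straddle the mould (near finger at crop (505,260), far finger at (315,220)). I'll descend, close partly to about 47 mm, then push it upright.

```bash
python3 -m jog '[[[0,0,0.025],0],[[0,0,0.004],0]]'; python3 -m jog '[[[0,0,0],0],[[0,0,0],0]]' 0.58 40; python3 pose.py .575 .316 .123
```

```text
t: 5.2
tool_pos: [0.5331, 0.3185, 0.1269]
orientation: [-3.135, 0.089, -0.024]
force: [-0.4, -0.2, 0.2]
finger_gap: 0.0855
t: 5.45
tool_pos: [0.5341, 0.3191, 0.1302]
orientation: [-3.133, 0.089, -0.029]
force: [-2.2, 0.0, 0.8]
finger_gap: 0.0516
t 5.45 pos [0.5341 0.3191 0.1302] slope 0.0571 z [ 0.019  0.007 -1.   ] F [-2.2  0.   0.8] M [-0.    0.4  -0.02] gap 0.0516 j [ 0.48  0.37  1.27 -0.    1.48  0.54]
tool shift [0.0409 0.0008 0.0079]
```

```bash
python3 -m jog '[[[0.012,0,0.006],0],[[0.014,0,0.004],0],[[0.012,0,0],0]]'; python3 pose.py .58 .316 .123
```

```text
t: 5.82
tool_pos: [0.5746, 0.3175, 0.1225]
orientation: [-3.131, 0.088, -0.034]
force: [-0.5, 0.2, -0.3]
finger_gap: 0.0493
t 5.83 pos [0.5746 0.3175 0.1225] slope 0.0563 z [ 0.022  0.008 -1.   ] F [-0.5  0.2 -0.3] M [ 0.02  0.06 -0.05] gap 0.0493 j [ 0.45  0.47  1.16 -0.    1.49  0.51]
tool shift [ 0.0055  0.0012 -0.0003]
```

```bash
python3 -m jog '[[[0.006,0,0],0],[[0,0,0],0],[[0,0,0],0],[[0,0,0],0]]' 0 60; python3 pose.py
python3 - <<'E'
from plant import manip
import cv2
for n in("side",):
    p=manip.read_camera(n)
    a=p["img"][230:384,130:340,::-1];cv2.imwrite(f"pics/{n}3.png",cv2.resize(a,None,fx=3.8,fy=3.8))
E
```

```text
t: 6.32
tool_pos: [0.5818, 0.3167, 0.1227]
orientation: [-3.131, 0.088, -0.033]
force: [0.3, -0.6, 0.2]
finger_gap: 0.0232
t 6.33 pos [0.5818 0.3167 0.1227] slope 0.0566 z [ 0.021  0.008 -1.   ] F [ 0.3 -0.6  0.2] M [-0.03  0.06  0.13] gap 0.0232 j [ 0.44  0.49  1.14 -0.    1.5   0.5 ]
```

View pics/side3.png

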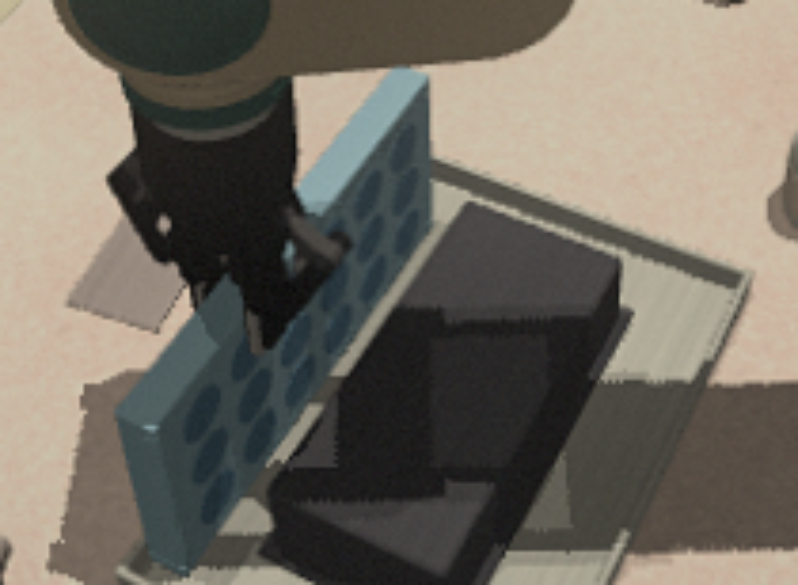

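The mould is now upright and gripped. I'll firm up the grip and lift.

```bash
python3 -m jog '[[[0,0,0],0],[[0,0,-0.02],0],[[0,0,-0.03],0],[[0,0,-0.035],0],[[0,0,0],0]]' - 110; python3 pose.py
python3 - <<'E'
from plant import manip
import cv2,pickle
from h import *
P={}
for n in("side","top"):
    p=manip.read_camera(n);P[n]=p
    cv2.imwrite(f"pics/{n}4.png",p["img"][:,:,::-1])
    X=cloud(p);im=p["img"].astype(int)
    m=(im[...,2]-im[...,0]>15)&(X[...,1]>.1)&(X[...,1]<.45)&(X[...,0]>.5)&(X[...,0]<.66)&(X[...,2]>.03)
    q=X[m];zt=np.percentile(q[:,2],99);print(n,len(q),"y",np.percentile(q[:,1],[.5,99.5]).round(3),"ztop",zt.round(3))
    e=q[q[:,2]>zt-.025]
    for lo,hi in((.13,.18),(.18,.23),(.23,.28),(.36,.41)):
        w=e[(e[:,1]>lo)&(e[:,1]<hi)]
        if len(w)>5: print(lo,len(w),"x",np.percentile(w[:,0],[3,50,97]).round(4),"z",np.percentile(w[:,2],[50,97]).round(4))
pickle.dump(P,open("p4.pkl","wb"))
E
```

```text
t: 7.0
tool_pos: [0.579, 0.3162, 0.2104]
orientation: [-3.132, 0.089, -0.03]
force: [0.7, 0.7, -4.9]
finger_gap: 0.0224
t 7.0 pos [0.579  0.3162 0.2104] slope 0.0567 z [ 0.019  0.008 -1.   ] F [ 0.7  0.7 -4.9] M [ 0.18 -0.01 -0.  ] gap 0.0224 j [ 0.44  0.43  1.03 -0.    1.66  0.5 ]
side 1942 y [0.136 0.405] ztop 0.229
0.13 157 x [0.5577 0.5673 0.5779] z [0.2259 0.2277]
0.18 194 x [0.5602 0.5699 0.5803] z [0.2257 0.2278]
0.23 80 x [0.5622 0.5702 0.5821] z [0.2257 0.2273]
0.36 274 x [0.5559 0.5785 0.5906] z [0.2259 0.5015]
top 302 y [0.13  0.292] ztop 0.229
0.13 88 x [0.5597 0.5728 0.5808] z [0.2244 0.2279]
0.18 118 x [0.5619 0.573  0.5829] z [0.2245 0.2279]
0.23 71 x [0.5654 0.5761 0.5849] z [0.2246 0.228 ]
```

View pics/side4.png

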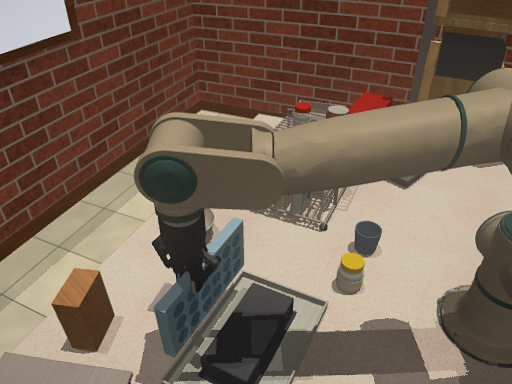

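The mould hangs level (top 0.227 along its length) with the grip 46 mm behind its centre. I'll move it to just before the slot mouth.

```bash
python3 -m jog '[[[-0.01,0.03,0],-0.015],[[-0.017,0.05,0],0],[[-0.017,0.05,0],0],[[-0.015,0.05,0],0],[[-0.01,0.045,0],0],[[-0.005,0.02,0],0],[[0,0,0],0]]'; python3 pose.py .4934 .046 .162
```

```text
t: 7.98
tool_pos: [0.484, 0.066, 0.1863]
orientation: [3.139, -0.064, -0.022]
force: [0.2, 1.8, -4.0]
finger_gap: 0.0224
t 7.97 pos [0.484  0.066  0.1863] slope 0.0406 z [-0.014 -0.001 -1.   ] F [ 0.2  1.8 -4. ] M [ 0.19 -0.04  0.02] gap 0.0224 j [ 0.06 -0.01  1.59 -0.    1.58  0.1 ]
tool shift [0.0106 0.0196 0.0242]
```

```bash
python3 -m jog '[[[0.01,0.015,0.008],0.0],[[0,0,0.006],0],[[0,0,0],0],[[0,0,0],0]]'; python3 pose.py .4934 .046 .162;  cat > meas.py <<'E'
from plant import manip
import cv2,pickle,sys
from h import *
s=manip.observe();ty=s["tool_pos"][1];tx=s["tool_pos"][0]
for n in("side","top"):
    p=manip.read_camera(n)
    cv2.imwrite(f"pics/{n}{sys.argv[1]}.png",p["img"][:,:,::-1])
    X=cloud(p);im=p["img"].astype(int)
    m=(im[...,2]-im[...,0]>12)&(X[...,1]>ty-.25)&(X[...,1]<ty+.12)&(abs(X[...,0]-tx)<.035)&(X[...,2]>.03)&(X[...,2]<s["tool_pos"][2]+.04)
    q=X[m];print(n,len(q),"y",np.percentile(q[:,1],[.5,99.5]).round(3),"z",np.percentile(q[:,2],[1,99]).round(4))
    zt=np.percentile(q[:,2],97);e=q[q[:,2]>zt-.005]
    for a in np.arange(-.2,.1,.05):
        w=e[(e[:,1]>ty+a)&(e[:,1]<ty+a+.05)]
        if len(w)>8: print("  y",(ty+a+.025).round(3),len(w),"x",np.percentile(w[:,0],[3,97]).round(4),"mid",np.percentile(w[:,0],[3,97]).mean().round(4),"line",(.482+.042*(ty+a+.025+.2257)).round(4),"z",np.percentile(w[:,2],97).round(4))
    # faces: fit near face x vs z,y
    f=q[(q[:,2]<zt-.012)&(q[:,2]>zt-.13)]
    if len(f)>50:
        A=np.c_[f[:,1]-ty,f[:,2]-zt,np.ones(len(f))]
        for _ in range(5):
            c=np.linalg.lstsq(A,f[:,0],rcond=None)[0];r=abs(f[:,0]-A@c);k=r<max(.003,np.percentile(r,80));A=A[k];f=f[k]
        print("  face dx/dy,dx/dz,x",c.round(4),len(f))
E
python3 meas.py 5
```

```text
t: 8.48
tool_pos: [0.4931, 0.0514, 0.168]
orientation: [3.14, -0.06, -0.031]
force: [-0.9, -0.5, -4.8]
finger_gap: 0.023
t 8.47 pos [0.4931 0.0514 0.168 ] slope 0.0385 z [-0.02  -0.001 -1.   ] F [-0.9 -0.5 -4.8] M [ 0.23 -0.02 -0.  ] gap 0.023 j [ 0.03  0.02  1.59 -0.    1.55  0.07]
tool shift [0.0007 0.0054 0.006 ]
side 400 y [-0.131  0.14 ] z [0.0546 0.1877]
  y -0.124 60 x [0.475  0.4965] mid 0.4857 line 0.4863 z 0.188
  y -0.074 72 x [0.4766 0.4944] mid 0.4855 line 0.4884 z 0.1872
  y -0.024 12 x [0.479  0.4828] mid 0.4809 line 0.4905 z 0.1864
  y 0.076 11 x [0.4829 0.4893] mid 0.4861 line 0.4947 z 0.185
  y 0.126 29 x [0.4841 0.5033] mid 0.4937 line 0.4968 z 0.1852
  face dx/dy,dx/dz,x [0.0342 0.028  0.4808] 178
top 345 y [-0.133 -0.004] z [0.1188 0.1908]
  y -0.124 77 x [0.4769 0.4969] mid 0.4869 line 0.4863 z 0.1907
  y -0.074 95 x [0.483  0.5004] mid 0.4917 line 0.4884 z 0.1898
  y -0.024 70 x [0.4811 0.5009] mid 0.491 line 0.4905 z 0.1906
```

View pics/side5.png

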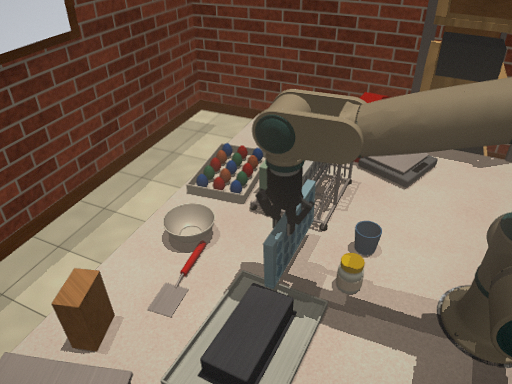

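View pics/top5.png

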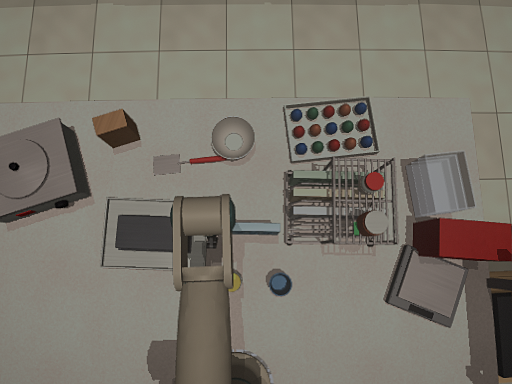

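```bash
python3 -m jog '[[[0.001,0.005,0.004],0.006],[[0,0.012,0.003],0],[[0,0.012,0],0],[[0,0.012,0],0],[[0,0.01,0],0],[[0,0,0],0]]'; python3 pose.py .4928 -.01 .160; python3 meas.py 6
```

```text
t: 9.32
tool_pos: [0.4917, -0.0039, 0.1615]
orientation: [3.139, -0.072, -0.028]
force: [0.1, 0.2, -4.0]
finger_gap: 0.0231
t 9.32 pos [ 0.4917 -0.0039  0.1615] slope 0.0459 z [-0.018 -0.001 -1.   ] F [ 0.1  0.2 -4. ] M [ 0.13 -0.02  0.  ] gap 0.0231 j [-0.08  0.02  1.61 -0.    1.53 -0.04]
tool shift [0.0014 0.006  0.0015]
side 262 y [-0.188  0.08 ] z [0.0509 0.181 ]
  y -0.179 58 x [0.4728 0.4945] mid 0.4836 line 0.484 z 0.1808
  y -0.129 52 x [0.4741 0.4925] mid 0.4833 line 0.4861 z 0.181
  y -0.079 13 x [0.4762 0.481 ] mid 0.4786 line 0.4882 z 0.18
  y 0.021 9 x [0.4814 0.489 ] mid 0.4852 line 0.4924 z 0.179
  y 0.071 30 x [0.4828 0.4974] mid 0.4901 line 0.4945 z 0.1788
  face dx/dy,dx/dz,x [0.0405 0.0265 0.4794] 80
top 299 y [-0.187 -0.075] z [0.1253 0.1845]
  y -0.179 72 x [0.4763 0.4965] mid 0.4864 line 0.484 z 0.1838
  y -0.129 90 x [0.477  0.4972] mid 0.4871 line 0.4861 z 0.1838
  y -0.079 45 x [0.4777 0.4977] mid 0.4877 line 0.4882 z 0.1832
```

```bash
python3 -m jog '[[[0.001,0.012,0.001],-0.003],[[0,0.012,0],0],[[0,0.012,0],0],[[0,0.012,0],0],[[0,0,0],0]]'; python3 pose.py .4905 -.06 .160
```

```text
t: 10.05
tool_pos: [0.4906, -0.0544, 0.1604]
orientation: [3.139, -0.065, -0.028]
force: [0.4, 0.3, -4.2]
finger_gap: 0.0229
t 10.05 pos [ 0.4906 -0.0544  0.1604] slope 0.0412 z [-0.018 -0.001 -1.   ] F [ 0.4  0.3 -4.2] M [ 0.23 -0.02 -0.04] gap 0.0229 j [-0.18  0.02  1.61 -0.    1.53 -0.14]
tool shift [0.0002 0.0056 0.0005]
```

```bash
python3 -m jog '[[[0,0.013,0],0],[[0,0.013,0],0],[[0,0.013,0],0],[[0,0.013,0],0],[[0,0.013,0],0],[[0,0,0],0]]'; python3 pose.py .4865 -.13 .160; python3 meas.py 7
```

```text
t: 10.8
tool_pos: [0.4876, -0.1242, 0.1605]
orientation: [3.139, -0.065, -0.029]
force: [-0.3, -0.1, -4.2]
finger_gap: 0.0226
t 10.8 pos [ 0.4876 -0.1242  0.1605] slope 0.0415 z [-0.018 -0.001 -1.   ] F [-0.3 -0.1 -4.2] M [ 0.2  -0.07 -0.03] gap 0.0226 j [-0.32  0.05  1.58 -0.01  1.53 -0.28]
tool shift [-0.0008  0.0058  0.0005]
side 209 y [-0.307 -0.038] z [0.066  0.1801]
  y -0.299 38 x [0.4691 0.488 ] mid 0.4785 line 0.4789 z 0.1801
  y -0.249 14 x [0.4706 0.4803] mid 0.4755 line 0.481 z 0.1796
  y -0.199 14 x [0.4719 0.4765] mid 0.4742 line 0.4831 z 0.1787
  y -0.049 55 x [0.4789 0.4967] mid 0.4878 line 0.4894 z 0.1779
  face dx/dy,dx/dz,x [0.0385 0.031  0.4758] 62
top 137 y [-0.273 -0.041] z [0.1218 0.1841]
  y -0.249 74 x [0.4722 0.4951] mid 0.4836 line 0.481 z 0.1838
```

View pics/side7.png

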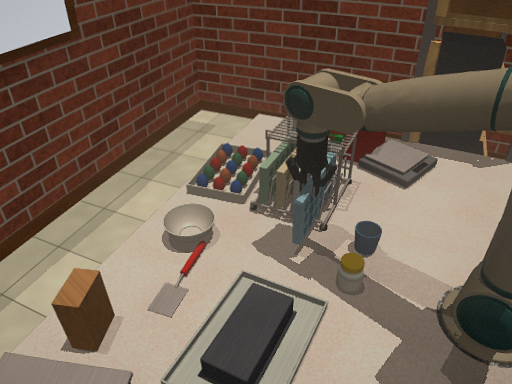

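View pics/top7.png

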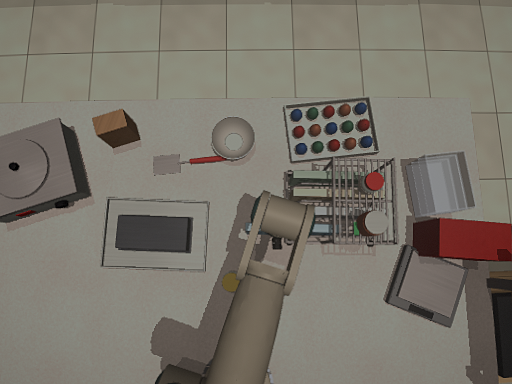

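```bash
python3 -m jog '[[[0,0.013,0],0],[[0,0.013,0],0],[[0,0.013,0],0],[[0,0.013,0],0],[[0,0.013,0],0],[[0,0.01,0],0],[[0,0,0],0]]'; python3 pose.py .4835 -.21 .150; python3 meas.py 8
```

```text
t: 11.78
tool_pos: [0.4844, -0.2036, 0.1605]
orientation: [3.14, -0.063, -0.029]
force: [0.2, 0.3, -3.7]
finger_gap: 0.0223
t 11.78 pos [ 0.4844 -0.2036  0.1605] slope 0.0402 z [-0.018 -0.001 -1.   ] F [ 0.2  0.3 -3.7] M [ 0.23 -0.06  0.  ] gap 0.0223 j [-0.46  0.11  1.52 -0.01  1.53 -0.42]
tool shift [-0.0005  0.0064  0.0105]
side 143 y [-0.328 -0.115] z [0.0904 0.1792]
  y -0.279 11 x [0.4687 0.4731] mid 0.4709 line 0.4798 z 0.1799
  y -0.129 65 x [0.4749 0.4957] mid 0.4853 line 0.4861 z 0.1779
top 75 y [-0.148 -0.119] z [0.1724 0.1803]
  y -0.129 58 x [0.4773 0.4974] mid 0.4874 line 0.4861 z 0.1801
```

View pics/side8.png

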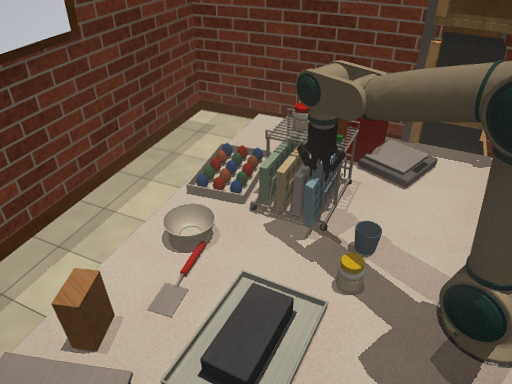

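```bash
python3 -m jog '[[[0,0,0.005],0],[[0,0,0.003],0],[[0,0,0],0]]'; python3 pose.py; python3 -m jog '[[[0,0,0.003],0],[[0,0,0],0]]';python3 pose.py
```

```text
t: 12.25
tool_pos: [0.4846, -0.2021, 0.1529]
orientation: [3.139, -0.059, -0.028]
force: [-1.9, 0.4, 0.6]
finger_gap: 0.023
t 12.25 pos [ 0.4846 -0.2021  0.1529] slope 0.0379 z [-0.018 -0.001 -1.   ] F [-1.9  0.4  0.6] M [0.23 0.36 0.06] gap 0.023 j [-0.46  0.11  1.53 -0.01  1.52 -0.42]
t: 12.5
tool_pos: [0.4851, -0.2025, 0.1531]
orientation: [3.137, -0.059, -0.024]
force: [-0.1, -0.5, -3.5]
finger_gap: 0.0227
t 12.5 pos [ 0.4851 -0.2025  0.1531] slope 0.0375 z [-0.015 -0.003 -1.   ] F [-0.1 -0.5 -3.5] M [ 0.33 -0.08 -0.02] gap 0.0227 j [-0.46  0.11  1.53 -0.01  1.51 -0.42]
```

```bash
python3 -m jog '[[[0,0,0.004],0],[[0,0,0],0]]'; python3 pose.py;python3 -m jog '[[[0,0,0.003],0],[[0,0,0],0]]'; python3 pose.py
```

```text
t: 12.75
tool_pos: [0.4859, -0.2033, 0.1532]
orientation: [3.135, -0.058, -0.017]
force: [0.1, 1.4, -4.0]
finger_gap: 0.0228
t 12.75 pos [ 0.4859 -0.2033  0.1532] slope 0.0373 z [-0.011 -0.006 -1.   ] F [ 0.1  1.4 -4. ] M [ 0.41  0.01 -0.03] gap 0.0228 j [-0.46  0.11  1.53 -0.01  1.51 -0.42]
t: 13.0
tool_pos: [0.4863, -0.2039, 0.153]
orientation: [3.133, -0.058, -0.014]
force: [-1.5, 1.9, -1.1]
finger_gap: 0.0226
t 13.0 pos [ 0.4863 -0.2039  0.153 ] slope 0.0373 z [-0.009 -0.008 -1.   ] F [-1.5  1.9 -1.1] M [0.82 0.24 0.07] gap 0.0226 j [-0.46  0.11  1.53 -0.01  1.51 -0.42]
```

```bash
python3 -m jog '[[[0,0,0],0],[[0,0,0],0],[[0,0,0],0]]' 0.42 40; python3 pose.py; python3 meas.py 9
```

```text
t: 13.38
tool_pos: [0.4868, -0.2042, 0.1525]
orientation: [3.131, -0.058, -0.011]
force: [0.7, 0.8, -0.0]
finger_gap: 0.036
t 13.38 pos [ 0.4868 -0.2042  0.1525] slope 0.0372 z [-0.007 -0.01  -1.   ] F [ 0.7  0.8 -0. ] M [ 0.02 -0.03 -0.01] gap 0.036 j [-0.46  0.11  1.53 -0.01  1.5  -0.42]
side 118 y [-0.349 -0.121] z [0.0494 0.1711]
  y -0.129 55 x [0.4747 0.4958] mid 0.4853 line 0.4861 z 0.1711
top 48 y [-0.145 -0.125] z [0.1658 0.1749]
  y -0.129 35 x [0.4776 0.4977] mid 0.4876 line 0.4861 z 0.1747
```

Run:
```python
import cv2
a=cv2.imread("pics/side9.png")[90:240,230:380];cv2.imwrite("pics/s9c.png",cv2.resize(a,None,fx=4,fy=4,interpolation=2))
```

```text
(no output)
```

View pics/s9c.png

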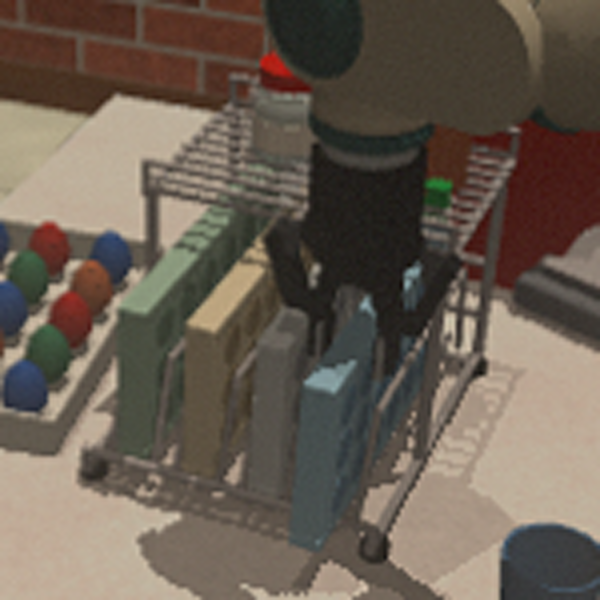

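The mould stands in the slot, with its tail still in front of the lip (crop (310,540)). I'll slide the open jaws back toward the tail, regrip and push home.

```bash
python3 -m jog '[[[-0.002,-0.006,0],0.003],[[0,-0.012,0],0],[[0,-0.012,0],0],[[0,-0.01,0],0],[[0,0,0],0]]'; python3 pose.py .4855 -.158 .1525
```

```text
t: 14.1
tool_pos: [0.4864, -0.1606, 0.152]
orientation: [3.131, -0.062, -0.011]
force: [0.7, -0.7, -0.4]
finger_gap: 0.0361
t 14.1 pos [ 0.4864 -0.1606  0.152 ] slope 0.0395 z [-0.007 -0.009 -1.   ] F [ 0.7 -0.7 -0.4] M [-0.03  0.    0.07] gap 0.0361 j [-0.39  0.07  1.57 -0.01  1.5  -0.34]
tool shift [-0.001  -0.0026 -0.0005]
```

```bash
python3 -m jog '[[[0,0,0],0],[[0,0,0],0],[[0,0,0],0]]' 0 40; python3 pose.py; python3 -m jog '[[[0,0.006,-0.003],0],[[0,0.01,-0.001],0],[[0,0.01,0],0],[[0,0,0],0]]'; python3 pose.py
```

```text
t: 14.48
tool_pos: [0.4866, -0.1607, 0.1522]
orientation: [3.132, -0.061, -0.01]
force: [-0.1, 2.1, 1.0]
finger_gap: 0.0233
t 14.47 pos [ 0.4866 -0.1607  0.1522] slope 0.0392 z [-0.007 -0.009 -1.   ] F [-0.1  2.1  1. ] M [0.28 0.02 0.15] gap 0.0233 j [-0.39  0.07  1.57 -0.01  1.5  -0.35]
t: 14.98
tool_pos: [0.4842, -0.1888, 0.1544]
orientation: [3.134, -0.064, -0.017]
force: [-0.2, 0.0, -4.6]
finger_gap: 0.0234
t 14.97 pos [ 0.4842 -0.1888  0.1544] slope 0.041 z [-0.011 -0.007 -1.   ] F [-0.2  0.  -4.6] M [0.47 0.   0.01] gap 0.0234 j [-0.44  0.09  1.55 -0.01  1.51 -0.4 ]
```

```bash
python3 -m jog '[[[0,0.008,0],0],[[0,0.006,0],0],[[0,0,0],0]]'; python3 pose.py; python3 meas.py 10
```

```text
t: 15.35
tool_pos: [0.4834, -0.2039, 0.1541]
orientation: [3.134, -0.065, -0.019]
force: [0.7, 0.1, -3.6]
finger_gap: 0.0235
t 15.35 pos [ 0.4834 -0.2039  0.1541] slope 0.0413 z [-0.012 -0.007 -1.   ] F [ 0.7  0.1 -3.6] M [ 0.33 -0.02  0.01] gap 0.0235 j [-0.46  0.11  1.53 -0.01  1.51 -0.42]
side 33 y [-0.315 -0.17 ] z [0.0655 0.1699]
  y -0.279 11 x [0.4674 0.4724] mid 0.4699 line 0.4798 z 0.1686
top 2 y [-0.439 -0.344] z [0.1566 0.1661]
```

Now creep to the back stop, watching the force.

```bash
python3 -m jog '[[[0,0.004,0],0],[[0,0,0],0]]'; python3 pose.py; python3 -m jog '[[[0,0.004,0],0],[[0,0,0],0]]'; python3 pose.py;python3 -m jog '[[[0,0.003,0],0],[[0,0,0],0]]'; python3 pose.py; python3 meas.py 11;  python3 - <<'E'
import cv2
a=cv2.imread("pics/side11.png")[90:240,230:380];cv2.imwrite("pics/s11c.png",cv2.resize(a,None,fx=4,fy=4,interpolation=2))
E
```

```text
t: 15.7
tool_pos: [0.4834, -0.2074, 0.1542]
orientation: [3.134, -0.063, -0.018]
force: [-0.3, 0.3, -3.3]
finger_gap: 0.0235
t 15.7 pos [ 0.4834 -0.2074  0.1542] slope 0.0403 z [-0.012 -0.007 -1.   ] F [-0.3  0.3 -3.3] M [ 0.4  -0.06 -0.08] gap 0.0235 j [-0.47  0.11  1.53 -0.01  1.51 -0.43]
t: 15.95
tool_pos: [0.4832, -0.2116, 0.1543]
orientation: [3.134, -0.063, -0.018]
force: [-0.7, 0.8, -3.2]
finger_gap: 0.0236
t 15.95 pos [ 0.4832 -0.2116  0.1543] slope 0.0401 z [-0.012 -0.006 -1.   ] F [-0.7  0.8 -3.2] M [ 0.47 -0.06  0.03] gap 0.0236 j [-0.48  0.11  1.52 -0.01  1.51 -0.44]
t: 16.2
tool_pos: [0.4831, -0.2148, 0.1543]
orientation: [3.134, -0.063, -0.018]
force: [-0.1, -0.3, -4.0]
finger_gap: 0.0234
t 16.2 pos [ 0.4831 -0.2148  0.1543] slope 0.0401 z [-0.012 -0.006 -1.   ] F [-0.1 -0.3 -4. ] M [0.43 0.03 0.02] gap 0.0234 j [-0.48  0.12  1.52 -0.01  1.51 -0.44]
side 44 y [-0.394 -0.24 ] z [0.0757 0.1708]
  y -0.29 13 x [0.4671 0.4846] mid 0.4758 line 0.4793 z 0.1687
top 7 y [-0.444 -0.438] z [0.1444 0.1631]
```

View pics/s11c.png

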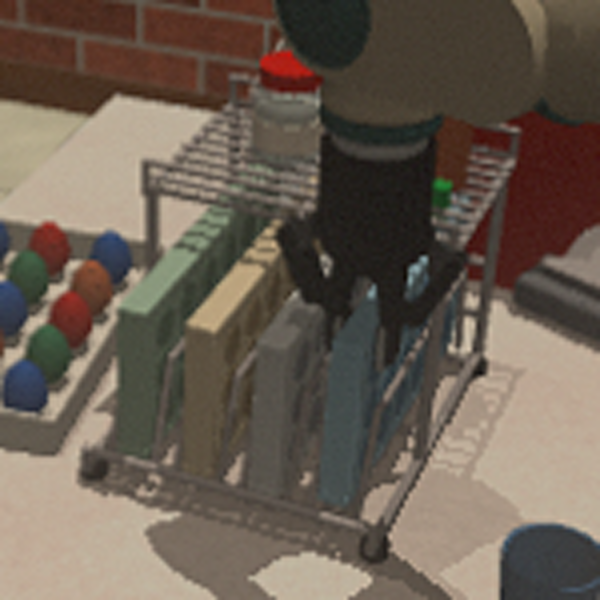

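```bash
cat > tail.py <<'E'
from plant import manip
from h import *
p=manip.read_camera("side");X=cloud(p)
for k,x0 in enumerate((.6435,.590,.536,.482)):
    u=X[...,0]-(x0+.042*(X[...,1]+.2257))
    m=(abs(u)<.011)&(X[...,1]<-.13)&(X[...,1]>-.25)&(X[...,2]>.05)&(X[...,2]<.12)
    q=X[m];b=q[q[:,1]>np.percentile(q[:,1],99)-.006];  y=np.median(b[:,1])
    lip=-.167-.042*(x0-.567)
    print(k,m.sum(),"tail y",y.round(4),"max",np.percentile(q[:,1],99).round(4),"rack y",((lip-y)*1000).round(1))
    m=(abs(u)<.009)&(X[...,1]<-.15)&(X[...,1]>-.2)&(X[...,2]>.14)&(X[...,2]<.2);q=X[m]
    if len(q): print("   top z",np.percentile(q[:,2],[50,95]).round(4),len(q))
E
python3 tail.py
```

```text
0 189 tail y -0.1793 max -0.1767 rack y 9.1
   top z [0.1558 0.1604] 55
1 163 tail y -0.1772 max -0.1731 rack y 9.2
   top z [0.1579 0.1609] 62
2 141 tail y -0.1759 max -0.1722 rack y 10.2
   top z [0.1578 0.1613] 66
3 154 tail y -0.1736 max -0.1693 rack y 10.2
   top z [0.1625 0.1732] 90
```

Tail depth matches the stored moulds (rack y ≈ 10), so it is behind the lip. Lowering onto the runners.

```bash
python3 -m jog '[[[0,0,0.003],0],[[0,0,0.003],0],[[0,0,0],0]]'; python3 pose.py; python3 -m jog '[[[0,0,0.003],0],[[0,0,0],0]]';python3 pose.py; python3 tail.py
```

```text
t: 16.73
tool_pos: [0.4839, -0.2147, 0.1498]
orientation: [3.132, -0.061, -0.013]
force: [-0.8, 0.4, -1.6]
finger_gap: 0.0234
t 16.73 pos [ 0.4839 -0.2147  0.1498] slope 0.0392 z [-0.009 -0.009 -1.   ] F [-0.8  0.4 -1.6] M [-0.24  0.08 -0.09] gap 0.0234 j [-0.48  0.12  1.53 -0.01  1.5  -0.44]
t: 16.98
tool_pos: [0.4842, -0.2147, 0.1472]
orientation: [3.132, -0.061, -0.012]
force: [-0.3, 1.6, -0.4]
finger_gap: 0.0237
t 16.98 pos [ 0.4842 -0.2147  0.1472] slope 0.039 z [-0.008 -0.009 -1.   ] F [-0.3  1.6 -0.4] M [-0.08  0.09 -0.04] gap 0.0237 j [-0.48  0.12  1.53 -0.01  1.49 -0.44]
0 204 tail y -0.1793 max -0.1751 rack y 9.1
   top z [0.1572 0.1614] 53
1 158 tail y -0.1779 max -0.1743 rack y 9.9
   top z [0.1575 0.1606] 56
2 149 tail y -0.176 max -0.1727 rack y 10.3
   top z [0.1568 0.161 ] 64
3 201 tail y -0.1761 max -0.1727 rack y 12.7
   top z [0.1609 0.1653] 74
```

```bash
python3 -m jog '[[[0,0,0.004],0],[[0,0,0],0]]';python3 pose.py; python3 -m jog '[[[0,0,0],0],[[0,0,0],0],[[0,0,0],0],[[0,0,0],0]]' 0.42;python3 pose.py; python3 tail.py
```

```text
t: 17.27
tool_pos: [0.4844, -0.2148, 0.1433]
orientation: [3.131, -0.061, -0.011]
force: [0.5, 0.4, -0.1]
finger_gap: 0.0236
t 17.27 pos [ 0.4844 -0.2148  0.1433] slope 0.0389 z [-0.007 -0.009 -1.   ] F [ 0.5  0.4 -0.1] M [-0.09 -0.01 -0.02] gap 0.0236 j [-0.48  0.13  1.53 -0.01  1.48 -0.44]
t: 17.77
tool_pos: [0.4841, -0.2155, 0.143]
orientation: [3.131, -0.062, -0.011]
force: [-0.3, 1.1, -0.2]
finger_gap: 0.0361
t 17.77 pos [ 0.4841 -0.2155  0.143 ] slope 0.0397 z [-0.007 -0.01  -1.   ] F [-0.3  1.1 -0.2] M [ 0.01  0.01 -0.03] gap 0.0361 j [-0.48  0.13  1.53 -0.01  1.48 -0.44]
0 187 tail y -0.1793 max -0.1763 rack y 9.1
   top z [0.1573 0.1606] 58
1 147 tail y -0.1775 max -0.1745 rack y 9.5
   top z [0.1566 0.1615] 63
2 152 tail y -0.1757 max -0.1722 rack y 10.0
   top z [0.1571 0.161 ] 65
3 186 tail y -0.1776 max -0.1742 rack y 14.2
   top z [0.1568 0.1608] 66
```

Home: its top height is 0.161, equal to the stored moulds. I'll retreat straight up and clear.

```bash
python3 -m jog '[[[0,0,-0.01],0],[[0,0,-0.02],0],[[0,0,-0.03],0],[[0,0,-0.04],0],[[0,0,-0.04],0],[[0,-0.04,-0.02],0],[[0,-0.05,0],0],[[-0.03,-0.05,0],0],[[-0.03,-0.05,0],0],[[0,0,0],0]]';python3 pose.py; python3 tail.py
python3 - <<'E'
from plant import manip
import cv2
for n in("side","top"):
    p=manip.read_camera(n);cv2.imwrite(f"pics/{n}12.png",p["img"][:,:,::-1])
    for t in("mould_mid",): print(n,[(d["centre"],d["p"]) for d in manip.tip_of(p,t)[:2]])
a=cv2.imread("pics/side12.png")[90:240,230:380];b=cv2.imread("pics/top12.png")[150:270,270:400]
cv2.imwrite("pics/c12.png",cv2.hconcat([cv2.resize(a,(400,400),interpolation=2),cv2.resize(b,(400,400),interpolation=2)]))
E
```

```text
t: 19.08
tool_pos: [0.4313, -0.0162, 0.314]
orientation: [3.13, -0.064, 0.002]
force: [-0.4, -0.9, -0.0]
finger_gap: 0.0359
t 19.07 pos [ 0.4313 -0.0162  0.314 ] slope 0.041 z [ 0.001 -0.011 -1.   ] F [-0.4 -0.9 -0. ] M [-0.04  0.01  0.01] gap 0.0359 j [-0.12 -0.22  1.53 -0.01  1.83 -0.08]
0 193 tail y -0.1794 max -0.1763 rack y 9.2
   top z [0.1556 0.1616] 56
1 159 tail y -0.1773 max -0.1739 rack y 9.3
   top z [0.1578 0.1609] 57
2 151 tail y -0.1755 max -0.172 rack y 9.8
   top z [0.1571 0.1603] 61
3 190 tail y -0.1774 max -0.1744 rack y 13.9
   top z [0.1577 0.1604] 69
side [([177.4, 329.9], 0.74), ([342.3, 253.9], 0.53)]
top [([228.3, 331.4], 0.72)]
```

View pics/c12.png

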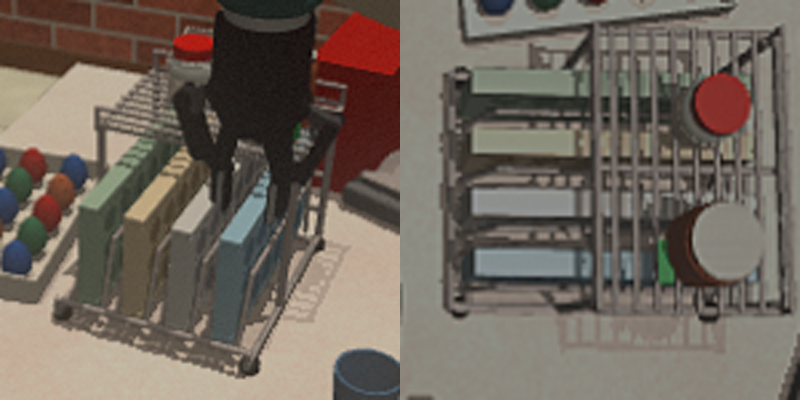

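View pics/top12.png

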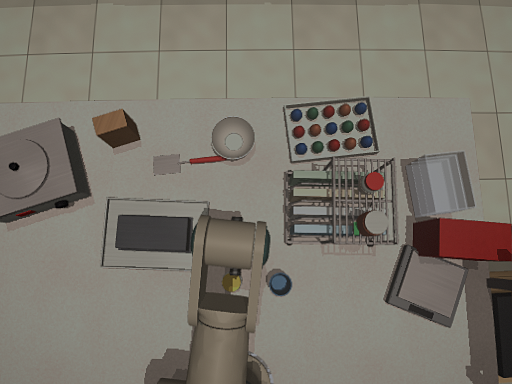

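The pictures show the light-blue mould upright in the empty slot (top view row ~229), level with the stored ones. The rack, the things on its shelf and the bystanders have not moved, and the gripper is clear of everything.

```bash
python3 -c "
from plant import manip;print(manip.sign_off())"
```

```text
the job is handed in; nothing more can be done
None
```

The light-blue mould is standing upright on its long edge in the empty slot under the green tag, fully home behind the front lip. I handed the job in at about 19 s of the 61 s allowed; sign-off reports no verdict.

**How it went:** I pushed the leaning mould upright against the tray rim with the partly closed jaws, gripped it, and lifted it level. I slid it lengthwise into the slot, rested it on the lip, and regripped it nearer the tail. Then I carried it behind the lip, lowered it onto the runners, let go and backed clear.

**Last checks:**
- **Seated:** its top is at 0.160 to 0.161 m, the same as the stored moulds. Its tail is within about 2 mm of its neighbour's in depth.
- **Nothing disturbed:** the stored moulds' measured positions and the pictures showed no movement of the rack, the jars on its shelf or the bystanders. Wrist forces I read stayed at about 5 N or less.

**Checks that disagreed:**
- **Tag position:** the network's answers for the tag were wrong (one on an occupied slot, one in front of the lip). I took the slot from the pictures, the hoop depths and the green clip instead.
- **Insertion depth:** my estimate of the tail at rack y ≈ 14 mm is about 2 mm past what the back stop allows. That is within the calibration error.
- **Back stop:** I felt no clear contact with it. I judged "home" by the drop in height and by comparison with the stored moulds.

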